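# Clamp the milk tin at the juice stall

### The job

Two crank clamps stand on the juice stall's counter: one has a milk tin standing in it, the other a green custard apple. Turn the crank of the clamp that holds the tin clockwise (seen from above) until its jaw has pushed the tin against the fixed V jaw and holds it firmly, ready for piercing, then let go of the crank. Leave the custard apple and its clamp as they are.

Things in the scene. Friction and masses are not known exactly. Their poses are not given: they have to be found in the camera images.
- tin_clamp: The grey clamp that holds the tin, fixed to the counter: bed 295 x 110 mm, 14 mm thick, gearbox at one end, fixed V jaw (64 mm high) at the other. Origin: on the counter (z = 0), on the crank's vertical axis. x points from there along the bed to the fixed jaw, z up. The crank arm's top is 90 mm up; only the handle is higher than 92 mm. The fruit clamp, to its left or right, is of the same make.
- tin_crank (a joint): Crank angle q of the tin's clamp (rad): grows clockwise seen from above and closes the jaw by 16 mm per rad; 0 is fully open. The handle stands 50 degrees + q clockwise of the clamp's x axis. Starts at 0 to 0.6; at about 2.4 the tin is pressed home and the crank stops hard. Stiff (about 4 N at the handle); stays where left.
- tin_handle (a point): Centre of the crank handle of the tin's clamp: an upright black round grip, 24 mm in diameter, from 92 to 142 mm above the counter (this point at 120 mm), 60 mm from the crank's axis. It spins freely on its pin, so a gripper that holds it need not turn as it goes round.
- tin_jaw: The sliding jaw of the tin's clamp: an upright steel plate 94 mm wide, 20 mm thick, top 64 mm above the counter. Its pressing face is 75 mm from its origin along the clamp's x axis; the origin coincides with the clamp's when fully open.
- tin: The milk tin standing on the bed between the jaws: metal with a paper label, 75 mm in diameter, 78 mm tall, about 0.45 kg, upright. Origin: centre of its underside. Home against the fixed V jaw, its axis is 150 mm from the crank's axis along the clamp's x axis.
- fruit_handle (a point): Centre of the same kind of crank handle on the other clamp, the one that holds the custard apple (to be left alone), 120 mm above the counter.
- fruit: The green knobbly custard apple, 76 mm in diameter and 74 mm tall, standing in the other clamp (to be left alone). Origin: centre of its underside.

How it is judged:
By the outcome, as a careful person would: the job done as asked, in the order asked, and still so for the second after the job is handed in, with the robot touching nothing.
It also fails if it takes over 45 s, if anything falls off the work surface, if the arm or the gripper's body presses on something with over 40 N, if the wrist force passes 120 N, or if a joint passes its speed limit or range.

### The arm

A 6-joint arm with a two-finger parallel gripper is mounted at the origin on the work surface. World frame = base frame: x ahead of the robot, y to its left, z up, the work surface at z = 0. Lengths are in mm, angles in rad, forces in N, time in s.
With the tool pointing down it reaches from about 325 to 900 mm from the base axis. Payload 3.5 kg.
Tool frame: the origin (TCP) lies at the very end of the fingers, on their centre line; the grasp point (between the pads) lies 19 mm behind it; x points along the fingers, y is the direction in which the jaws open and shut, and the axes are right-handed (so a half turn about x gives the same grasp; the last joint's range is limited). The gripper opens to 85 mm and grips with 20 to 120 N. Pads are 22 mm wide; open, the fingers measure 114 mm over their backs; the gripper's body (76 mm by 85 mm) begins 54 mm behind the grasp point. The pads swing forward as they close: fully open they stand 13 mm farther back than shut.
Start: joints at [-1.253, 0.276, -0.026, 1.268, 0, 1.467], TCP at [255.295, -570.479, 231.313] pointing down, gripper open.
Joint ranges: [-3.12, 3.12], [-0.85, 1.88], [-1.08, 1.24], [-1.95, 2.15], [-1.57, 1.53], [-3.14, 3.14]. Speed limits (rad/s): [2.57, 2.57, 3.14, 3.14, 3.14, 3.14].

### API

Orientations are given as a unit quaternion [w, x, y, z].
In Python, from plant import bot, viewer, order gives the robot as it stands.
- The arm moves only by the shell command python3 -m handwheel 'ROWS' [OPENING]. ROWS is JSON, a list of rows, each an object with "travel": the shift along the tool's x, y, z in mm, a list of three; "yaw": the turn about the tool's x in rad. In form: [{"travel": [tx, ty, tz], "yaw": yaw}, ...]. A call has 1 to 12 rows; each row is the pose to reach, as a shift and turn from the pose commanded when the call began, along the tool's axes at that moment; what a row does not reach only later rows make up. A row lasts 1/10 s, in which the tool goes at most 50 mm and 8.59 degrees, less where a joint would pass 70% of its speed; a pose out of reach is approached as far as the arm can. A call with a gripper value outside its range is refused whole. OPENING is the finger opening in mm, from 0 to 85.4, set as the call begins (- or left out, the last holds). The fingers move at their own pace and stop on an object; the grip force is fixed at half the most. Time passes only in rows, so rows that repeat a pose let the fingers close. It gives the time, the measured TCP pose, the force and the opening at its end, in the units of the state.
- bot.get_state(): the state, without advancing time (a new reading comes with each control period).
- viewer.camera(name): name is "side" or "top"; returns a dict with "pixels" (384x512x3 uint8, blue, green, red), "z_map" (384x512 float32, mm along the optical axis (not along the pixel's ray), 0 where there is no reading), "fx", "fy", "cx", "cy" (pixels), "R" (3x3) and "t" (3): a world point X has camera coordinates R X + t. Camera axes: x right, y down, z forward; pixel columns grow to the right and rows downward; lengths in mm; the calibration is good to about 2 mm. A picture is of the moment at which its call begins.
- order.finish_job(): hands the job in, once; it reports no verdict.
The state is a dict: "t": time; "joints": joint angles; "joint_vel": joint speeds; "joint_efforts": joint torques, N m; "tcp_pos": TCP position; "eef_rot": TCP orientation; "ft_force": force on the tool from outside, world axes, zero at the start; "moment": the same for the moment, N m; "gripper_width": finger opening in mm.
Only numpy, scipy, OpenCV 4.12 (cv2) and the standard library are available. Lean on these libraries where they do the work, as an engineer would, in place of code of your own. Each camera call takes 0.05 s, during which the arm holds its last target. There are 200 camera calls.

## Working session

There is one attempt and no reset: what is moved stays moved. The work goes in short steps, Python scripts to look and compute and a shell command to move; the robot and the scene stay as the last step left them, time stands still between calls to the robot, and variables do not carry over. Pictures are saved under pics/ and viewed, about 8 in all and at most 12, crops included, and the job is handed in when it is done.

```bash
mkdir -p pics; ls; python3 - <<'E'
from plant import bot, viewer
import cv2, numpy as np
s=bot.get_state(); print(s)
for n in("top","side"):
    c=viewer.camera(n); cv2.imwrite(f"pics/{n}0.png",c["pixels"]); np.savez(f"{n}0.npz",**c)
    print(n,c["fx"],c["fy"],c["cx"],c["cy"],c["R"],c["t"])
a=cv2.imread("pics/top0.png")
E
```

```text
pics
{'t': 0.0, 'joints': array([-1.25338059e+00,  2.77158499e-01, -2.78623866e-02,  1.26799948e+00,
        2.55406390e-05,  1.46739660e+00]), 'joint_vel': array([ 1.08215396e-03,  5.02161731e-05, -6.98939110e-04, -1.74618058e-03,
       -5.66551374e-04,  2.28192952e-04]), 'joint_efforts': array([ 2.99271323e-04, -4.45514381e+01,  2.95199275e+01,  1.64423272e-02,
       -5.93568961e-05, -4.95069585e-07]), 'tcp_pos': array([ 255.07312291, -569.74194698,  230.15257563]), 'eef_rot': array([-0.14690249, -0.6914367 , -0.14846805,  0.69158671]), 'ft_force': array([ 0.79966239, -0.21766962, -0.30646648]), 'moment': array([ 0.06029669,  0.06001732, -0.01654698]), 'gripper_width': 85.32853820719524}
top 430.2811618460025 430.2811618460025 256.03179158399234 194.71342748168632 [[ 9.08204130e-03 -9.99958371e-01 -8.79263127e-04]
 [-9.95353478e-01 -8.95591841e-03 -9.58709781e-02]
 [ 9.58591124e-02  1.74588179e-03 -9.95393381e-01]] [-25.70543445 581.7316775  842.5722577 ]
side 494.31255278630476 494.31255278630476 257.043548171113 194.39253451620414 [[ 0.99702536 -0.07590329  0.01338394]
 [-0.04653791 -0.7312859  -0.68048156]
 [ 0.06143827  0.67783451 -0.73264296]] [-588.50776481   83.73951732  996.80539904]
```

View pics/top0.png

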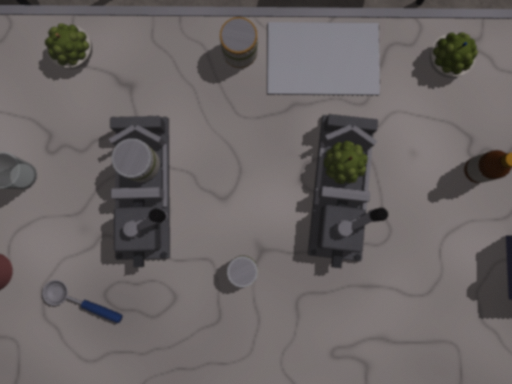

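View pics/side0.png

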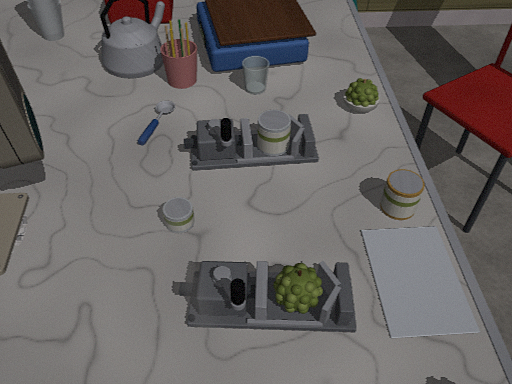

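Top view: the tin clamp is on the left, with its handle at about (157,216), hub (131,229) and tin (133,160). The fruit clamp is on the right, with its handle at (378,214). The side view agrees (tin clamp handle at (226,130)). Next I measure from depth and rays.

```bash
cat > h.py <<'E'
import numpy as np, cv2
def cloud(c):
    z=c["z_map"].astype(float); v,u=np.mgrid[:384,:512]
    P=np.stack([(u-c["cx"])/c["fx"]*z,(v-c["cy"])/c["fy"]*z,z],-1)
    W=(P-c["t"])@c["R"]; W[z<=0]=np.nan; return W
def ray(c,u,v,h):
    d=c["R"].T@np.array([(u-c["cx"])/c["fx"],(v-c["cy"])/c["fy"],1]); o=-c["R"].T@c["t"]
    return o+d*(h-o[2])/d[2]
def top_circle(W,lo,hi,box):
    m=(W[...,2]>lo)&(W[...,2]<hi)&(W[...,0]>box[0])&(W[...,0]<box[1])&(W[...,1]>box[2])&(W[...,1]<box[3])
    p=W[m]; (x,y),r=cv2.minEnclosingCircle(p[:,:2].astype(np.float32))
    return len(p),p.mean(0).round(1),np.round((x,y,r),1),m
E
python3 - <<'E'
from h import *
for n,(hu,hv),(cu,cv) in(("top",(157,216),(131,229)),("side",(226,124),(208,124))):
    c=dict(np.load(n+"0.npz")); W=cloud(c)
    a=ray(c,hu,hv,142); b=ray(c,cu,cv,90)
    print(n,"ray handle",a.round(1),"hub",b.round(1))
    box=(a[0]-40,a[0]+40,a[1]-40,a[1]+40)
    print(" handle",*top_circle(W,100,160,box)[:3])
    bx=(a[0]+20,a[0]+200,a[1]-60,a[1]+120)
    print(" tin",*top_circle(W,71,86,bx)[:3])
c=dict(np.load("top0.npz")); W=cloud(c)
# bed edges direction: bed pixels contour in top view
g=c["pixels"].mean(2); print(W[216,157],W[229,131],W[160,133])
m=((W[...,2]>55)&(W[...,2]<70)); m[:,:90]=0;m[:,190:]=0
n,l,s,ct=cv2.connectedComponentsWithStats(m.astype(np.uint8))
for i in range(1,n):
    if s[i,4]>60:
        p=W[l==i]; print(s[i],p.mean(0).round(1)); r=cv2.minAreaRect(p[:,:2].astype(np.float32)); print(r)
E
python3 -c "
import cv2
a=cv2.imread('pics/top0.png')[105:270,95:185];b=cv2.imread('pics/side0.png')[100:175,180:325]
cv2.imwrite('pics/crop.png',cv2.convertScaleAbs(cv2.hconcat([cv2.resize(a,(327,600)),cv2.copyMakeBorder(cv2.resize(b,(464,240)),0,360,0,0,0)]),alpha=1.8))"
```

```text
top ray handle [532.  152.2 142. ] hub [509.6 212.   90. ]
 handle 193 [534.  153.5 134.1] [534.4 156.6  12. ]
 tin 102 [624.2 191.1  78.4] [611.2 198.3  60.6]
side ray handle [535.  148.1 142. ] hub [495.3 214.8  90. ]
 handle 220 [534.7 153.  126.2] [535.  157.7  12.5]
 tin 175 [640.6 189.6  79. ] [643.6 210.1  36.9]
[531.95807282 151.97834075 142.9472561 ] [509.59215584 210.75678545  94.14047674] [640.06029408 213.25870489  89.06442264]
[110 116  52  28 921] [712.6 218.5  63.4]
((707.4419555664062, 218.3594207763672), (53.1634407043457, 100.52183532714844), 1.6283848285675049)
[132 147  24  33  81] [629.3 189.2  62.9]
((632.4152221679688, 193.88265991210938), (26.407115936279297, 71.60535430908203), 60.22890853881836)
[112 187  49  12 515] [580.8 213.1  63.3]
((581.1989135742188, 213.6419677734375), (20.382705688476562, 93.95830535888672), 2.058795690536499)
[130 224  27  27 114] [488.8 179.6  66.7]
((484.27239990234375, 183.71966552734375), (32.186038970947266, 68.04695129394531), 47.499969482421875)
```

View pics/crop.png

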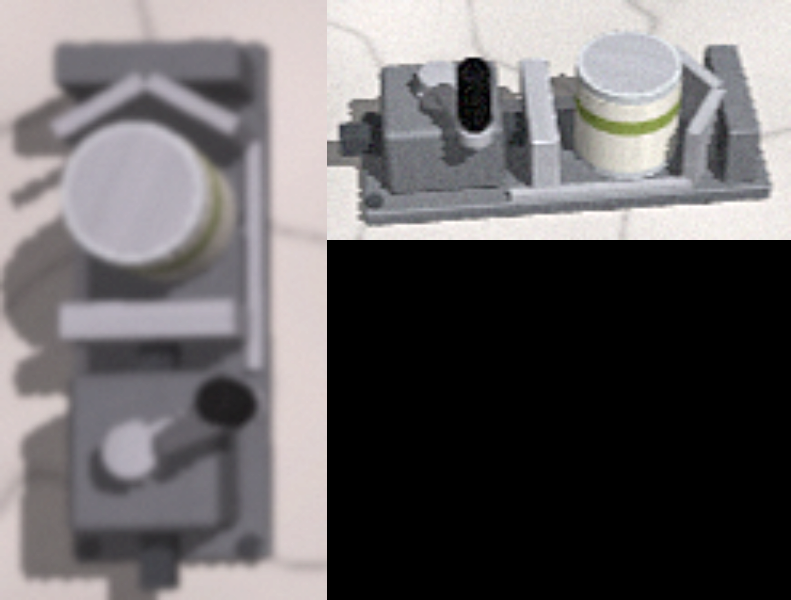

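Tin clamp yaw is about +2°, the crank axis is near (510.5, 211) and the handle near (534, 156). The radius comes to about 60, so q0 ≈ 0.32. The jaw plate at x = 581 agrees. Next, the tool axes.

```bash
cat >> h.py <<'E'
from scipy.spatial.transform import Rotation
def axes(s): return Rotation.from_quat(np.roll(s["eef_rot"],-1)).as_matrix()
def travel(s,p): return (axes(s).T@(np.array(p)-s["tcp_pos"])).round(1)
E
python3 - <<'E'
from h import *; from plant import bot
s=bot.get_state(); print(axes(s).round(3)); print(travel(s,[534,156,220]))
E
```

```text
[[-0.001  0.408 -0.913]
 [ 0.002 -0.913 -0.408]
 [-1.    -0.002 -0.   ]]
[  11.5 -548.5 -551. ]
```

```bash
python3 -m handwheel '[{"travel":[0,-10,-10],"yaw":0},{"travel":[0,-30,-30],"yaw":-0.05},{"travel":[0,-60,-60],"yaw":-0.1},{"travel":[0,-90,-90],"yaw":-0.15},{"travel":[0,-120,-120],"yaw":-0.2},{"travel":[0,-150,-150],"yaw":-0.25},{"travel":[0,-180,-180],"yaw":-0.3},{"travel":[0,-210,-210],"yaw":-0.35},{"travel":[0,-240,-240],"yaw":-0.4},{"travel":[0,-265,-265],"yaw":-0.45},{"travel":[0,-280,-280],"yaw":-0.5},{"travel":[0,-280,-280],"yaw":-0.5}]' 85
python3 - <<'E'
from h import *; from plant import bot
s=bot.get_state(); print(s["joints"].round(3)); print(travel(s,[534,156,220]))
E
```

```text
t: 1.3
tcp_pos: [396.3, -197.4, 231.0]
eef_rot: [0.315, 0.633, 0.316, -0.633]
ft_force: [-0.4, -1.2, -0.3]
gripper_width: 85.0
[-6.090e-01 -5.000e-02 -3.960e-01  1.226e+00  1.000e-03  1.607e+00]
[  11.4 -102.5 -365.1]
```

```bash
python3 -m handwheel '[{"travel":[0,-4,-15],"yaw":0},{"travel":[0,-13,-45],"yaw":0},{"travel":[0,-24,-85],"yaw":0},{"travel":[0,-35,-125],"yaw":0},{"travel":[0,-46,-165],"yaw":0},{"travel":[0,-58,-205],"yaw":0},{"travel":[0,-69,-245],"yaw":0},{"travel":[0,-80,-285],"yaw":0},{"travel":[0,-91,-325],"yaw":0},{"travel":[0,-100,-352],"yaw":0},{"travel":[0,-102,-365],"yaw":0},{"travel":[0,-102,-365],"yaw":0}]' 65
python3 - <<'E'
from h import *; from plant import bot,viewer
c=viewer.camera("side"); cv2.imwrite("pics/side1.png",cv2.convertScaleAbs(cv2.resize(c["pixels"][20:210,110:360],(790,600)),alpha=1.6))
s=bot.get_state(); print(s["joints"].round(3),s["tcp_pos"]); print(travel(s,[534,156,100]));print(axes(s).round(3))
E
```

```text
t: 2.5
tcp_pos: [536.6, 152.2, 231.0]
eef_rot: [-0.315, -0.633, -0.314, 0.633]
ft_force: [-0.4, -0.3, -0.2]
gripper_width: 64.9
[ 1.590e-01  1.570e-01 -1.760e-01  1.238e+00 -1.000e-03  2.380e+00] [536.06658044 151.21287249 230.99814988]
[131.   -4.5  -2.7]
[[-0.001  0.796 -0.605]
 [-0.001 -0.605 -0.796]
 [-1.    -0.     0.001]]
```

View pics/side1.png

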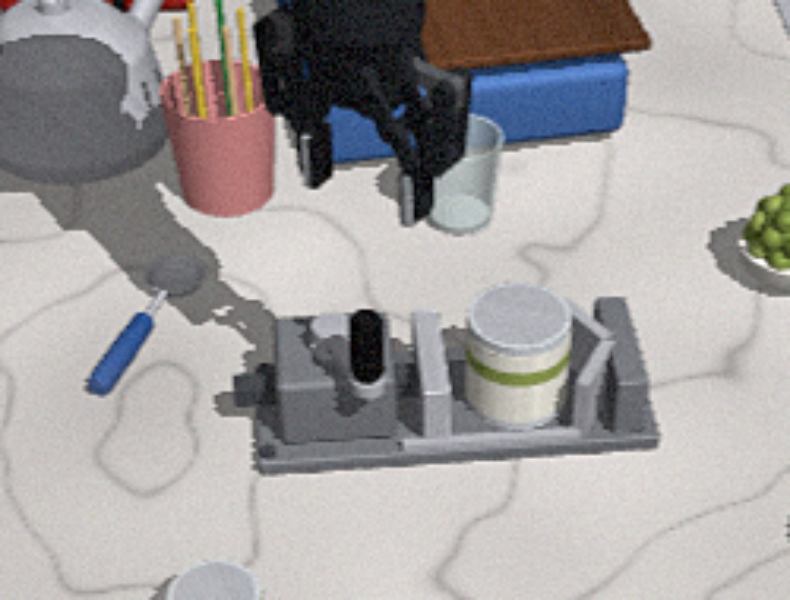

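The gripper hangs open above the handle (handle at (366,345) in the crop), clear of everything. I'll descend and close.

```bash
python3 -m handwheel '[{"travel":[10,-4,-3],"yaw":0},{"travel":[35,-4,-3],"yaw":0},{"travel":[65,-4,-3],"yaw":0},{"travel":[90,-4,-3],"yaw":0},{"travel":[110,-4,-3],"yaw":0},{"travel":[124,-4,-3],"yaw":0},{"travel":[129,-4,-3],"yaw":0},{"travel":[129,-4,-3],"yaw":0},{"travel":[129,-4,-3],"yaw":0}]'
python3 - <<'E'
from h import *; from plant import bot,viewer
c=viewer.camera("side"); cv2.imwrite("pics/side2.png",cv2.convertScaleAbs(cv2.resize(c["pixels"][80:180,170:300],(780,600)),alpha=1.6))
s=bot.get_state(); print(s["joints"].round(3),s["tcp_pos"],s["ft_force"])
E
```

```text
t: 3.45
tcp_pos: [535.6, 156.5, 103.2]
eef_rot: [0.314, 0.634, 0.314, -0.633]
ft_force: [-0.1, 0.5, 0.7]
gripper_width: 65.2
[ 0.169  0.258 -0.337  0.973 -0.     2.39 ] [535.88611633 156.63317334 103.53943842] [-0.25415385  0.21681535  0.91043578]
```

View pics/side2.png

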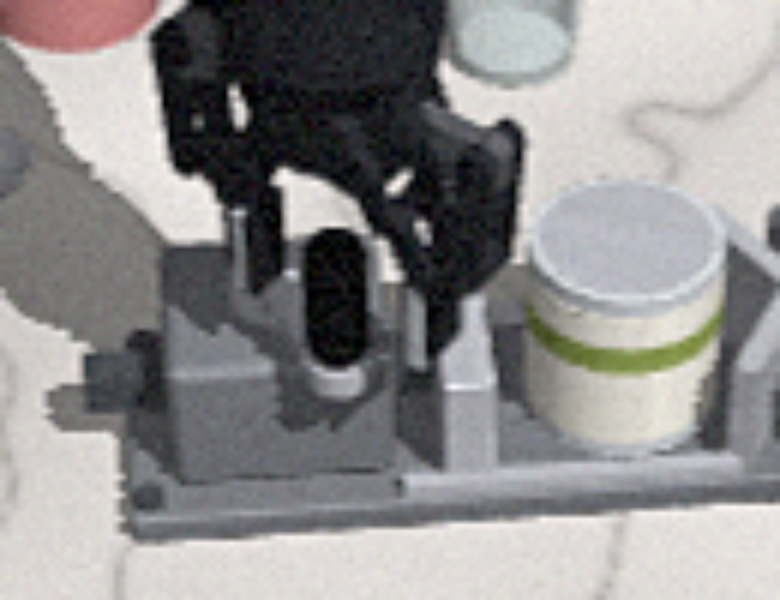

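The handle (335,300 in the crop) stands between the pads. I'll close on it.

```bash
python3 -m handwheel '[{"travel":[0,0,0],"yaw":0},{"travel":[0,0,0],"yaw":0},{"travel":[0,0,0],"yaw":0},{"travel":[0,0,0],"yaw":0},{"travel":[0,0,0],"yaw":0},{"travel":[0,0,0],"yaw":0},{"travel":[0,0,0],"yaw":0},{"travel":[0,0,0],"yaw":0}]' 0
cat >> h.py <<'E'
def arc(s,C,qs,q0,r=60,yaw=np.radians(2)):
    "travel rows from the pose at q0 to crank angles qs"
    f=lambda q:np.array([np.cos(yaw-np.radians(50)-q),np.sin(yaw-np.radians(50)-q),0])*r
    return [(round(q,2),((axes(s).T@(f(q)-f(q0)))).round(1).tolist()) for q in qs]
E
python3 - <<'E'
from h import *; from plant import bot
s=bot.get_state(); p=s["tcp_pos"]; print(p,s["ft_force"],s["gripper_width"])
d=p[:2]-[510.5,211.1]; print(np.hypot(*d)); q0=-np.arctan2(d[1],d[0])+np.radians(2-50); print(q0)
q0=.32
for r in arc(s,None,np.arange(.32,2.7,.1),q0): print(r)
E
```

```text
t: 4.3
tcp_pos: [534.2, 157.8, 103.2]
eef_rot: [0.313, 0.633, 0.315, -0.633]
ft_force: [-3.8, 3.0, 5.3]
gripper_width: 22.2
[534.18234688 157.77749782 103.22169751] [-3.84257019  2.9554509   5.3394278 ] 22.157199463670786
58.34503228493522
0.31507305568645383
(np.float64(0.32), [0.0, 0.0, 0.0])
(np.float64(0.42), [-0.0, -3.2, 5.1])
(np.float64(0.52), [0.0, -6.8, 9.8])
(np.float64(0.62), [0.0, -11.0, 14.2])
(np.float64(0.72), [0.0, -15.5, 18.1])
(np.float64(0.82), [0.0, -20.4, 21.5])
(np.float64(0.92), [0.0, -25.7, 24.5])
(np.float64(1.02), [0.0, -31.1, 26.9])
(np.float64(1.12), [0.0, -36.9, 28.7])
(np.float64(1.22), [0.1, -42.7, 30.0])
(np.float64(1.32), [0.1, -48.7, 30.7])
(np.float64(1.42), [0.1, -54.7, 30.7])
(np.float64(1.52), [0.1, -60.6, 30.2])
(np.float64(1.62), [0.1, -66.5, 29.1])
(np.float64(1.72), [0.1, -72.3, 27.4])
(np.float64(1.82), [0.1, -77.8, 25.1])
(np.float64(1.92), [0.2, -83.1, 22.3])
(np.float64(2.02), [0.2, -88.1, 19.0])
(np.float64(2.12), [0.2, -92.8, 15.2])
(np.float64(2.22), [0.2, -97.0, 10.9])
(np.float64(2.32), [0.2, -100.8, 6.3])
(np.float64(2.42), [0.2, -104.1, 1.3])
(np.float64(2.52), [0.3, -106.9, -4.0])
(np.float64(2.62), [0.3, -109.1, -9.6])
```

Gripped (22–24 mm wide, light forces). First I'll turn part of the way and check the forces.

```bash
python3 -m handwheel '[{"travel":[0,-1.5,2.5],"yaw":0},{"travel":[0,-3,5],"yaw":0},{"travel":[0,-7,10],"yaw":0},{"travel":[0,-11,14],"yaw":0},{"travel":[0,-15.5,18],"yaw":0},{"travel":[0,-20.5,21.5],"yaw":0},{"travel":[0,-25.5,24.5],"yaw":0},{"travel":[0,-31,27],"yaw":0},{"travel":[0,-31,27],"yaw":0}]'
python3 - <<'E'
from h import *; from plant import bot
s=bot.get_state(); p=s["tcp_pos"]; print(p,s["ft_force"],s["gripper_width"])
d=p[:2]-[510.5,211.1]; print(np.hypot(*d),-np.arctan2(d[1],d[0])+np.radians(2-50), axes(s).T@s["ft_force"])
for r in arc(s,None,np.arange(1.02,2.7,.1),1.02): print(r)
E
```

```text
t: 5.2
tcp_pos: [493.3, 153.4, 103.2]
eef_rot: [-0.315, -0.633, -0.314, 0.634]
ft_force: [0.5, -0.8, 7.9]
gripper_width: 22.6
[493.30974254 153.35681534 103.16341572] [ 0.49449485 -0.78471326  7.93391268] 22.567166664657787
60.2476582595011 1.022385427135651 [-7.93252437  0.87884654  0.33159647]
(np.float64(1.02), [0.0, 0.0, 0.0])
(np.float64(1.12), [-0.0, -5.7, 1.8])
(np.float64(1.22), [-0.0, -11.6, 3.1])
(np.float64(1.32), [-0.0, -17.5, 3.8])
(np.float64(1.42), [-0.0, -23.5, 3.9])
(np.float64(1.52), [-0.0, -29.5, 3.4])
(np.float64(1.62), [-0.0, -35.4, 2.2])
(np.float64(1.72), [-0.1, -41.1, 0.5])
(np.float64(1.82), [-0.1, -46.7, -1.7])
(np.float64(1.92), [-0.1, -52.0, -4.5])
(np.float64(2.02), [-0.1, -57.0, -7.8])
(np.float64(2.12), [-0.1, -61.6, -11.6])
(np.float64(2.22), [-0.1, -65.9, -15.9])
(np.float64(2.32), [-0.1, -69.7, -20.5])
(np.float64(2.42), [-0.1, -73.0, -25.5])
(np.float64(2.52), [-0.1, -75.8, -30.9])
(np.float64(2.62), [-0.1, -78.0, -36.4])
```

Tracks well, with q ≈ 1.02 and low force. Now on to about 2.12.

```bash
python3 -m handwheel '[{"travel":[0,-5.5,2],"yaw":0},{"travel":[0,-11.5,3],"yaw":0},{"travel":[0,-17.5,4],"yaw":0},{"travel":[0,-23.5,4],"yaw":0},{"travel":[0,-29.5,3.5],"yaw":0},{"travel":[0,-35.5,2],"yaw":0},{"travel":[0,-41,0.5],"yaw":0},{"travel":[0,-46.5,-1.5],"yaw":0},{"travel":[0,-52,-4.5],"yaw":0},{"travel":[0,-57,-8],"yaw":0},{"travel":[0,-61.5,-11.5],"yaw":0},{"travel":[0,-61.5,-11.5],"yaw":0}]'
python3 - <<'E'
from h import *; from plant import bot
s=bot.get_state(); p=s["tcp_pos"]; print(p,s["ft_force"],s["gripper_width"])
d=p[:2]-[510.5,211.1]; print(np.hypot(*d),-np.arctan2(d[1],d[0])+np.radians(2-50), axes(s).T@s["ft_force"])
for r in arc(s,None,np.arange(2.12,2.75,.05),2.12): print(r)
E
```

```text
t: 6.4
tcp_pos: [449.0, 198.7, 103.1]
eef_rot: [-0.315, -0.631, -0.313, 0.635]
ft_force: [-4.9, -3.6, 15.3]
gripper_width: 22.8
[449.03882342 198.7105914  103.10648911] [-4.89680215 -3.5674863  15.25312367] 22.768072260133852
62.69747740061048 2.104919274195372 [-15.21666448  -1.75061825   5.89507161]
(np.float64(2.12), [0.0, 0.0, 0.0])
(np.float64(2.17), [-0.0, -2.2, -2.1])
(np.float64(2.22), [-0.0, -4.2, -4.2])
(np.float64(2.27), [-0.0, -6.2, -6.5])
(np.float64(2.32), [-0.0, -8.0, -8.9])
(np.float64(2.37), [-0.1, -9.7, -11.4])
(np.float64(2.42), [-0.1, -11.3, -13.9])
(np.float64(2.47), [-0.1, -12.8, -16.5])
(np.float64(2.52), [-0.1, -14.1, -19.2])
(np.float64(2.57), [-0.1, -15.3, -22.0])
(np.float64(2.62), [-0.1, -16.4, -24.8])
(np.float64(2.67), [-0.2, -17.3, -27.6])
(np.float64(2.72), [-0.2, -18.0, -30.5])
```

```bash
python3 -m handwheel '[{"travel":[-0.5,-1.5,-2.5],"yaw":0},{"travel":[-1,-3,-5],"yaw":0},{"travel":[-1,-5,-7.5],"yaw":0},{"travel":[-1,-7,-10],"yaw":0},{"travel":[-1,-7,-10],"yaw":0}]'
python3 - <<'E'
from h import *; from plant import bot
s=bot.get_state(); p=s["tcp_pos"]; print(p,s["ft_force"],s["gripper_width"])
d=p[:2]-[510.5,211.1]; print(np.hypot(*d),-np.arctan2(d[1],d[0])+np.radians(2-50), axes(s).T@s["ft_force"])
E
```

```text
t: 6.9
tcp_pos: [447.7, 210.5, 103.2]
eef_rot: [-0.314, -0.63, -0.314, 0.637]
ft_force: [-6.3, -4.2, 13.7]
gripper_width: 22.5
[447.65896223 210.50114141 103.15911276] [-6.30941132 -4.21218864 13.6985484 ] 22.51069856305802
62.84389118479141 2.2943051636224876 [-13.62751237  -2.52354775   7.28862442]
```

```bash
python3 -m handwheel '[{"travel":[0,-1,-1.5],"yaw":0},{"travel":[0,-2,-3.5],"yaw":0},{"travel":[0,-3,-5],"yaw":0},{"travel":[0,-3,-5],"yaw":0}]';  python3 -m handwheel '[{"travel":[0,-0.5,-1.5],"yaw":0},{"travel":[0,-1,-3],"yaw":0},{"travel":[0,-1,-3],"yaw":0}]'
python3 - <<'E'
from h import *; from plant import bot
s=bot.get_state(); p=s["tcp_pos"]
d=p[:2]-[510.5,211.1]; print(np.hypot(*d),-np.arctan2(d[1],d[0])+np.radians(2-50), s["ft_force"])
E
```

```text
t: 7.3
tcp_pos: [447.9, 216.3, 103.1]
eef_rot: [-0.314, -0.63, -0.314, 0.637]
ft_force: [-7.6, -2.6, 14.2]
gripper_width: 22.7
t: 7.6
tcp_pos: [448.2, 219.4, 103.1]
eef_rot: [-0.314, -0.63, -0.315, 0.637]
ft_force: [-8.9, -2.8, 15.2]
gripper_width: 22.8
62.84553725235871 -3.846189050941427 [-8.92836281 -2.78200274 15.1654771 ]
```

```bash
python3 -m handwheel '[{"travel":[0,-0.5,-1.5],"yaw":0},{"travel":[0,-1,-3],"yaw":0},{"travel":[0,-1,-3],"yaw":0}]';  python3 -m handwheel '[{"travel":[0,-0.5,-1.5],"yaw":0},{"travel":[0,-1,-3],"yaw":0},{"travel":[0,-1,-3],"yaw":0}]'
python3 - <<'E'
from h import *; from plant import bot,viewer
s=bot.get_state(); p=s["tcp_pos"]
d=p[:2]-[510.5,211.1]; print(np.hypot(*d),2*np.pi-np.arctan2(d[1],d[0])+np.radians(2-50), s["ft_force"])
c=viewer.camera("side"); cv2.imwrite("pics/side3.png",cv2.convertScaleAbs(cv2.resize(c["pixels"][80:180,180:330],(800,533)),alpha=1.6))
E
```

```text
t: 7.9
tcp_pos: [448.7, 222.6, 103.1]
eef_rot: [-0.314, -0.629, -0.315, 0.638]
ft_force: [-10.2, -1.8, 15.8]
gripper_width: 22.3
t: 8.2
tcp_pos: [448.9, 223.6, 103.1]
eef_rot: [-0.315, -0.628, -0.313, 0.639]
ft_force: [-12.0, -7.9, 19.2]
gripper_width: 22.3
62.855376374099365 2.504113919934185 [-11.95221987  -7.91152849  19.24030579]
```

View pics/side3.png

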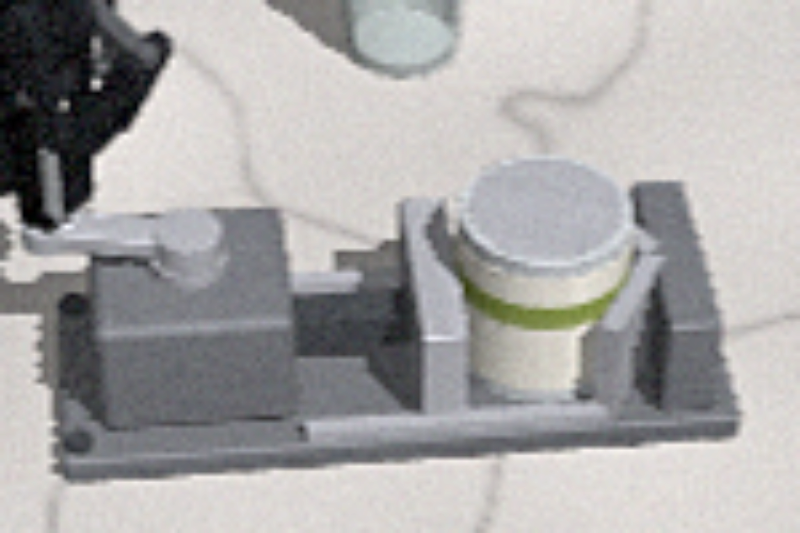

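The tin now sits between jaw and V, and the crank has begun to resist (it moved 1 mm of a commanded 3). I'll press a little further to confirm the hard stop.

```bash
for i in 1 2; do python3 -m handwheel '[{"travel":[0,-0.5,-1],"yaw":0},{"travel":[0,-0.5,-2],"yaw":0},{"travel":[0,-0.5,-2],"yaw":0},{"travel":[0,-0.5,-2],"yaw":0}]'; done
```

```text
t: 8.65
tcp_pos: [449.0, 224.0, 103.1]
eef_rot: [-0.315, -0.627, -0.312, 0.64]
ft_force: [-13.6, -11.2, 22.5]
gripper_width: 22.6
t: 9.05
tcp_pos: [449.1, 224.6, 103.1]
eef_rot: [-0.316, -0.627, -0.311, 0.641]
ft_force: [-14.8, -15.4, 24.4]
gripper_width: 22.3
```

```bash
for i in 1 2; do python3 -m handwheel '[{"travel":[0,-1,-1],"yaw":0},{"travel":[0,-1.5,-3],"yaw":0},{"travel":[0,-1.5,-3],"yaw":0},{"travel":[0,-1.5,-3],"yaw":0}]'; done
python3 - <<'E'
from h import *; from plant import bot,viewer
for n in("top","side"):
    c=viewer.camera(n); W=cloud(c)
    print(n,*top_circle(W,71,86,(600,720,150,270))[:3])
    m=(W[...,2]>56)&(W[...,2]<68)&(W[...,0]>580)&(W[...,0]<640)&(W[...,1]>160)&(W[...,1]<180)
    print(m.sum(),np.percentile(W[m][:,0],[2,50,98]) if m.any() else 0)
E
```

```text
t: 9.45
tcp_pos: [449.2, 225.4, 103.0]
eef_rot: [-0.318, -0.626, -0.309, 0.642]
ft_force: [-15.1, -22.0, 28.6]
gripper_width: 22.4
t: 9.85
tcp_pos: [449.3, 226.2, 103.0]
eef_rot: [-0.319, -0.625, -0.307, 0.643]
ft_force: [-16.4, -28.4, 30.6]
gripper_width: 22.4
top 106 [647.1 191.4  79.3] [661.2 213.2  37.3]
67 [607.7727182  617.25431275 627.3160984 ]
side 176 [658.7 190.3  78.5] [662.5 212.7  36.8]
45 [607.48096908 618.07847115 627.46743054]
```

The tin sits at (661.5, 213), against about 660.5 expected for home. The jaw has advanced 36–37 mm, and the crank is hard-stopped with ~28 N on it. I'll ease off part of the push and open.

```bash
python3 -m handwheel '[{"travel":[0,1,2],"yaw":0},{"travel":[0,2,4],"yaw":0},{"travel":[0,2,4],"yaw":0}]'; python3 -m handwheel '[{"travel":[0,0,0],"yaw":0},{"travel":[0,0,0],"yaw":0},{"travel":[0,0,0],"yaw":0},{"travel":[0,0,0],"yaw":0},{"travel":[0,0,0],"yaw":0},{"travel":[0,0,0],"yaw":0}]' 65
python3 - <<'E'
from h import *; from plant import bot,viewer
c=viewer.camera("side"); cv2.imwrite("pics/side4.png",cv2.convertScaleAbs(cv2.resize(c["pixels"][60:180,150:330],(800,533)),alpha=1.6))
E
```

```text
t: 10.25
tcp_pos: [449.2, 225.2, 103.0]
eef_rot: [-0.317, -0.626, -0.31, 0.641]
ft_force: [-15.6, -18.1, 27.1]
gripper_width: 22.4
t: 10.85
tcp_pos: [457.9, 233.3, 103.1]
eef_rot: [-0.314, -0.633, -0.314, 0.634]
ft_force: [0.5, 0.3, 0.7]
gripper_width: 65.2
```

View pics/side4.png

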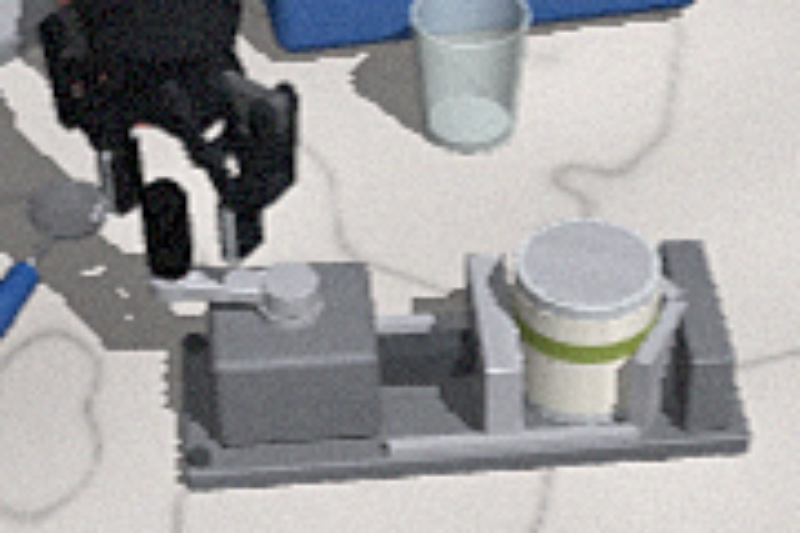

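The handle is free between the open fingers (near the left pad) and the wrist force is about zero. I'll go straight up.

```bash
python3 -m handwheel '[{"travel":[-5,0,0],"yaw":0},{"travel":[-15,0,0],"yaw":0},{"travel":[-30,0,0],"yaw":0},{"travel":[-50,0,0],"yaw":0},{"travel":[-75,0,0],"yaw":0},{"travel":[-100,0,0],"yaw":0},{"travel":[-120,0,0],"yaw":0},{"travel":[-130,0,0],"yaw":0},{"travel":[-130,0,0],"yaw":0},{"travel":[-130,0,0],"yaw":0}]'
python3 - <<'E'
from h import *; from plant import bot,viewer
c0=dict(np.load("side0.npz"))
c=viewer.camera("side"); W=cloud(c); W0=cloud(c0)
print("tin",*top_circle(W,71,86,(600,720,150,270))[:3])
m=(W[...,2]>56)&(W[...,2]<68)&(W[...,0]>580)&(W[...,0]<640)&(W[...,1]>160)&(W[...,1]<180); print("jaw",np.percentile(W[m][:,0],[2,50,98]))
print("handle",*top_circle(W,100,150,(420,480,190,260))[:3])
print("fruit clamp img diff",cv2.absdiff(c["pixels"],c0["pixels"])[255:340,170:365].mean())
cv2.imwrite("pics/side5.png",cv2.convertScaleAbs(c["pixels"],alpha=1.5))
print(bot.get_state()["ft_force"])
E
```

```text
t: 11.9
tcp_pos: [457.7, 233.1, 232.9]
eef_rot: [-0.314, -0.633, -0.314, 0.634]
ft_force: [0.0, 0.2, 0.4]
gripper_width: 65.1
tin 175 [658.  190.4  78.5] [662.2 210.9  36.7]
jaw [607.05920475 616.12734866 625.14291463]
handle 213 [452.6 219.2 125.9] [452.2 223.8  12.4]
fruit clamp img diff 3.2775867269984915
[-0.29273163 -0.01922396 -0.03780388]
```

View pics/side5.png

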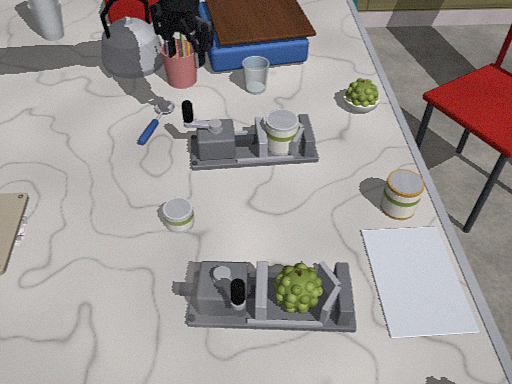

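```bash
python3 -c "
from plant import order; print(order.finish_job())"
```

```text
the job is handed in; nothing more can be done
None
```

I closed the tin's clamp onto the tin, let go of the crank and handed the job in at about 12 s. No verdict came back.

- **Turning:** I gripped the handle and turned the crank clockwise from q ≈ 0.3 to about 2.5. There it stopped hard, with about 28 N sideways on the handle. Then I eased off, opened the gripper and lifted straight up.
- **Tin and jaw:** After release, the tin was upright at about (662, 211), roughly 151 mm from the crank axis against 150 for home. The jaw face was at about x = 626 and the tin's near side at about 625, so they are in contact within measuring error.
- **Crank:** The handle stayed where I left it, at q ≈ 2.52. That is about 0.1 above the nominal 2.4, which I take to be error in the measured crank axis or the stop giving slightly under load.
- **Forces:** An upward force on the gripper built to about 30 N while turning, under the 120 N wrist limit. After letting go it read about zero.
- **Custard apple:** It and its clamp look unchanged in the last picture; the image difference there is small.

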